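Squeeze a table foot in the click-lever glue press

TASK

Stand the short wooden table foot, tenon up, in the open bay of the steel glue press and let go of it. Then swing the press lever by its black upright grip, in the direction that closes the jaw, exactly three clicks and no more, counting the clicks by feel; the lever springs back if released, so finish while still holding it at the third click with the foot squeezed. Leave the glue bottle, screwdriver, spring clamp and offcut where they are.

Things in the scene. Friction and masses are not known exactly. Their poses are not given: they have to be found in the camera images.
- press: Steel glue press bolted to the bench (fixed; place and yaw vary). Base plate 170 x 240 mm, 15 mm thick; origin on the bench surface, z up. In its own frame: the open bay is centred at (0, 78) mm; a fence closes the bay's +y end, the wooden jaw its -y end, two 12 mm cheek walls its x sides. Fence and cheek tops 60 mm above the bench, jaw top 53 mm.
- bay (a point): Centre of the bay floor (15 mm above the bench), axes as the press. Clear opening 52 x 52 mm with the jaw fully open; walls stand 45 mm above this floor.
- foot: Short wooden table foot standing on the bench: square block 40 x 40 x 60 mm tall with a square tenon 24 x 24 x 30 mm tall centred on its top (90 mm in all), about 80 g, origin at the centre of its underside, z up to the tenon, x and y normal to its side faces. Either pair of faces may face the jaw.
- tenon (a point): On the foot's axis 81 mm above its underside: the place to grip the tenon (24 mm across, shoulder 21 mm below).
- lever_grip (a point): Centre of the upper part of the lever's upright round black grip: 18 mm diameter, from 68 to 118 mm above the bench, this point at 95 mm, 160 mm from the pivot. The grip stands on a flat steel bar. x and y turn with the lever; the lever bar runs along y, the pivot on the +y side.
- lever (a joint): Lever angle q, rad, about the vertical pivot; grows counter-clockwise from above, which closes the jaw. The grip lies 160 mm x (sin(q - 0.6), -cos(q - 0.6)) from the pivot in the press frame. Starts loose in 0 to 0.2 (free travel). A sprung pawl rides over tooth crests at 0.59, 0.75 and 0.91 (clicks 1, 2, 3), then drops into notches at 0.67, 0.83 and 0.99; the next crest, 1.07, is click 4: too far.
- pivot (a point): Vertical lever pivot, at (-45, 10.5) mm in the press frame, this point 75 mm above the bench; a toothed quadrant lies round it at 75 mm radius, top 48 mm. With the foot loaded, the push at the grip climbs to 10 to 17 N before each crest, falls 5 to 9 N over it, and climbs steeply again from the notch. The jaw spring drives the lever back when let go.
- jaw: Wooden jaw pad of the press, 46 x 12 x 34 mm, sprung (preload 25 N, then about 0.7 N per mm); it slides towards the fence (+y of the press) as the lever turns and touches the fence-backed foot shortly before the first click. Axes as the press.
- glue: Bystander: white glue bottle, 56 mm diameter, 150 mm tall, standing; origin at the centre of its underside.
- screwdriver: Bystander: screwdriver lying on the bench, handle to its own -x.
- spring_clamp: Bystander: black spring clamp lying flat, about 150 x 85 mm, 25 mm high; origin at its pivot on the bench.
- offcut: Bystander: light wood offcut 110 x 30 x 18 mm lying along its own x; origin under its centre.
Not all that is in view belongs to the job. Of the things that look like the foot, the largest one is meant.

How it is judged:
By the outcome, as a careful person would: the job done as asked, in the order asked, and still so for the second after the job is handed in, while the arm keeps its last pose, push and grip.
It also fails if it takes over 72 s, if anything falls off the work surface, if the arm or the gripper's body presses on something with over 40 N, if the wrist force passes 120 N, or if a joint passes its speed limit or range.

ROBOT

A 7-joint arm with a two-finger parallel gripper is mounted at the origin on the work surface. World frame = base frame: x ahead of the robot, y to its left, z up, the work surface at z = 0. Lengths are in mm, angles in rad, forces in N, time in s.
With the tool pointing down it reaches from about 400 to 875 mm from the base axis. Payload 6.5 kg.
Tool frame: the origin (TCP) lies at the very end of the fingers, on their centre line; the grasp point (between the pads) lies ctrl.pinch_z behind it (ctrl.pinch_z is the distance from the TCP to the grasp point, in mm); z points along the fingers, x is the direction in which the jaws open and shut, and the axes are right-handed (so a half turn about z gives the same grasp; the last joint's range is limited). The gripper opens to 88 mm and grips with 3 to 60 N. Pads are 18 mm wide; open, the fingers measure 123 mm over their backs; the gripper's body (75 mm by 187 mm) begins 45 mm behind the grasp point.
Start: joints at [1.266, 0.536, -0.004, 1.538, 0.003, 1.067, -0.071], TCP at [153.745, -631.548, 238.716] pointing down, gripper open.
Joint ranges: [-2.7, 2.7], [-0.37, 2.16], [-1.27, 1.26], [0.24, 2.4], [-1.31, 4.45], [0.19, 1.91], [-2.76, 2.76]. Speed limits (rad/s): [2.39, 2.39, 3.14, 3.14, 3.14, 3.14, 3.14].

INTERFACE

Orientations are given as a unit quaternion [w, x, y, z].
In Python, from plant import status, eyes, order, ctrl gives the robot as it stands.
- The arm moves only by the tool move_arm, never from a script. Its argument "steps" is a list that holds one entry, the list of rows, each a list of 6 numbers: the shift along the tool's x, y, z in cm, then the turn, a rotation vector about the tool's x, y, z in rad. In form: [[[dx, dy, dz, rx, ry, rz], ...]]. A call has 1 to 12 rows; each row shifts and turns the commanded pose from where the row before left it, along the tool's axes as they then stand; what a row does not reach is not made up. A row lasts 1/10 s, in which the tool goes at most 50 mm and 8.59 degrees, less where a joint would pass 70% of its speed; a pose out of reach is approached as far as the arm can. A call is refused whole if a number of a shift passes 5 or a number of a turn 0.15, either way. A call with a gripper value outside its range is refused whole. "gripper" is the opening in per cent of the stroke, from 0 (shut) to 100 (fully open), set as the call begins (left out, the last holds). The fingers move at their own pace and stop on an object; "grip_force" is the grip in N (left out, the last holds). Time passes only in rows, so rows that do not move let the fingers close. It gives the time, the measured TCP pose, the force and the opening at its end, in the units of the state.
- status.observe(): the state, without advancing time (a new reading comes with each control period).
- eyes.snapshot(name): name is "scene" or "top" or "wrist"; returns the picture (384x512x3 uint8, red, green, blue); there is no depth.
- eyes.camera_model(name): a dict with "mtx" (3x3 intrinsics, pixels), "pose" (4x4, takes a point from camera to world coordinates). Camera axes: x right, y up, looking along -z (the intrinsics and any distortion apply to the point x, -y, -z); pixel columns grow to the right and rows downward; lengths in mm; the calibration is good to about 2 mm. A picture is of the moment at which its call begins: read the wrist's pose just before it. camera_model takes no time and is no camera call; for the wrist camera it gives the pose at the moment of the call.
- order.job_done(): hands the job in, once; it reports no verdict.
The state is a dict: "clock": time; "qpos": joint angles; "qvel": joint speeds; "effort": joint torques, N m; "eef_pos": TCP position; "tcp_rot": TCP orientation; "force": force on the tool from outside, world axes, zero at the start; "wrist_torque": the same for the moment, N m; "gripper_width": finger opening in mm.
Only numpy, scipy, OpenCV 4.12 (cv2) and the standard library are available. Lean on these libraries where they do the work, as an engineer would, in place of code of your own. Each camera call takes 0.05 s, during which the arm holds its last target.

## Working session

There is one attempt and no reset: what is moved stays moved. The work goes in short steps, Python scripts to look and compute and a tool call to move; the robot and the scene stay as the last step left them, time stands still between calls to the robot, and variables do not carry over. Pictures are saved under pics/ and viewed, and the job is handed in when it is done.

Besides the shell and the picture viewer there is one more tool, called after "Request:" as name(argument=value, ...) on one line, values as JSON. move_arm: Moves the arm, as the interface text tells. Its arguments: {"type":"object","properties":{"steps":{"type":"array","items":{"type":"array","items":{"type":"array","items":{"type":"number"}}}},"gripper":{"type":"number"},"grip_force":{"type":"number"}},"required":["steps"]}

```bash
ls; mkdir -p pics; python3 - <<'E'
from plant import status, eyes, order, ctrl
import cv2
print(status.observe()); print(ctrl.pinch_z)
for n in ["scene","top","wrist"]:
    m=eyes.camera_model(n); print(n,m)
    im=eyes.snapshot(n); cv2.imwrite(f"pics/{n}0.png",im[:,:,::-1])
E
```

```text
pics
{'clock': 0.0, 'qpos': array([ 1.26577687,  0.53716872, -0.00441212,  1.53884496,  0.00262108,
        1.06730092, -0.07118367]), 'qvel': array([ 0.00028103, -0.00239796, -0.00101995, -0.00068826, -0.00265421,
        0.00050788, -0.00174192]), 'effort': array([ 3.36824105e-04, -5.70973420e+01,  9.90928933e-01, -2.51606226e+01,
       -5.61786967e-02,  1.77703996e-02,  1.81077075e-04]), 'eef_pos': array([ 153.58039417, -630.97321631,  237.84866532]), 'tcp_rot': array([-4.65941912e-04,  7.86329546e-01, -6.17806692e-01, -7.20835481e-04]), 'force': array([ 0.25854714, -0.15361801, -0.29690267]), 'wrist_torque': array([-0.0393292 ,  0.00580593, -0.02225939]), 'gripper_width': 87.97284810937143}
18.700000000000003
scene {'mtx': array([[355.55702092,   0.        , 257.22630056],
       [  0.        , 355.55702092, 198.62752789],
       [  0.        ,   0.        ,   1.        ]]), 'pose': array([[-6.66360616e-01, -4.71828283e-01,  5.77357429e-01,
         1.09971208e+03],
       [ 7.45625359e-01, -4.24282566e-01,  5.13835702e-01,
         5.70255624e+02],
       [ 2.52047418e-03,  7.7
[... 478 characters left out ...]
201e+01],
       [ 9.85898571e-03,  1.23619560e-01,  9.92280709e-01,
         1.63512358e+03],
       [ 0.00000000e+00,  0.00000000e+00,  0.00000000e+00,
         1.00000000e+00]])}
wrist {'mtx': array([[327.08017136,   0.        , 256.08041814],
       [  0.        , 327.08017136, 192.61206852],
       [  0.        ,   0.        ,   1.        ]]), 'pose': array([[ 2.36160669e-01,  9.24264665e-01,  2.99938273e-01,
         2.32856680e+02],
       [-9.71712372e-01,  2.25197043e-01,  7.11432195e-02,
        -6.12727971e+02],
       [-1.79004822e-03, -3.08254962e-01,  9.51302094e-01,
         3.83375322e+02],
       [ 0.00000000e+00,  0.00000000e+00,  0.00000000e+00,
         1.00000000e+00]])}
```

View pics/scene0.png

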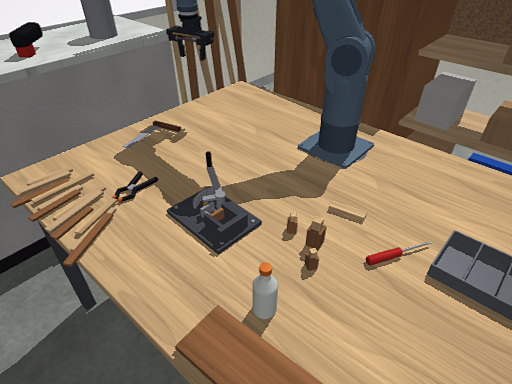

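View pics/top0.png

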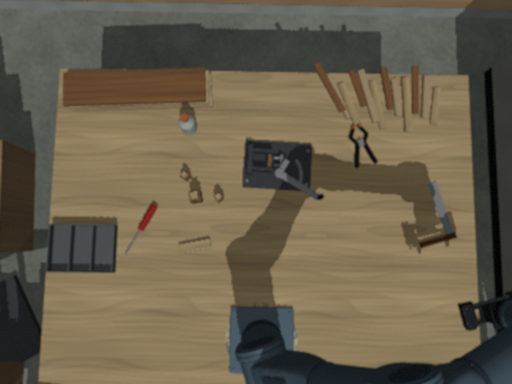

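View pics/wrist0.png

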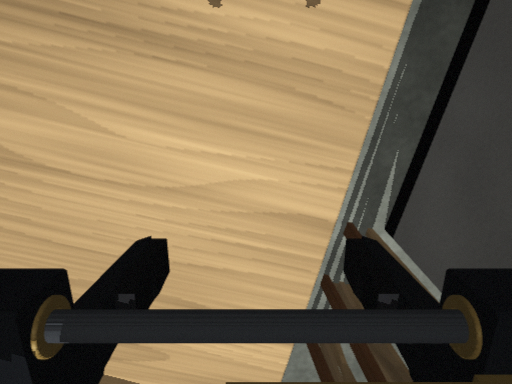

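The scene shows three foot-like pieces: scene px (292,225), (316,234) and (313,260), which are top px (219,194), (195,196) and (185,173). The one at scene (316,234) / top (195,196) looks largest, so I'll check it in an enlarged crop.

```bash
cat > h.py <<'E'
import numpy as np, cv2
from plant import status, eyes, order, ctrl
def ray(m,u,v):
    K=m['mtx'];P=m['pose']
    d=np.array([(u-K[0,2])/K[0,0],-(v-K[1,2])/K[1,1],-1.])
    return P[:3,3],P[:3,:3]@d
def onz(m,u,v,z):
    o,d=ray(m,u,v); return o+d*(z-o[2])/d[2]
def proj(m,p):
    K=m['mtx'];P=m['pose']
    c=P[:3,:3].T@(np.asarray(p,float)-P[:3,3]); 
    return np.array([K[0,0]*c[0]/-c[2]+K[0,2],K[1,1]*-c[1]/-c[2]+K[1,2]])
def tri(m1,p1,m2,p2):
    o1,d1=ray(m1,*p1);o2,d2=ray(m2,*p2)
    A=np.stack([d1,-d2],1);s=np.linalg.lstsq(A,o2-o1,rcond=None)[0]
    a=o1+s[0]*d1;b=o2+s[1]*d2; return (a+b)/2,np.linalg.norm(a-b)
E
python3 - <<'E'
from h import *
a=cv2.imread('pics/scene0.png');b=cv2.imread('pics/top0.png')
c1=cv2.resize(a[140:290,160:360],None,fx=4,fy=4,interpolation=cv2.INTER_CUBIC)
cv2.imwrite('pics/scrop.png',c1)
c2=cv2.resize(b[125:215,165:335],None,fx=4.7,fy=4.7,interpolation=cv2.INTER_CUBIC)
cv2.imwrite('pics/tcrop.png',c2)
E
```

```text
(no output)
```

View pics/scrop.png

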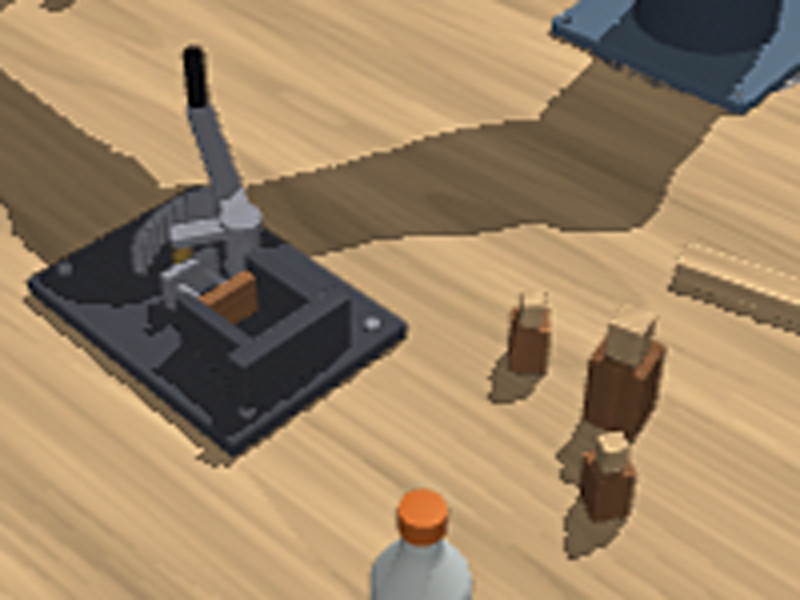

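View pics/tcrop.png

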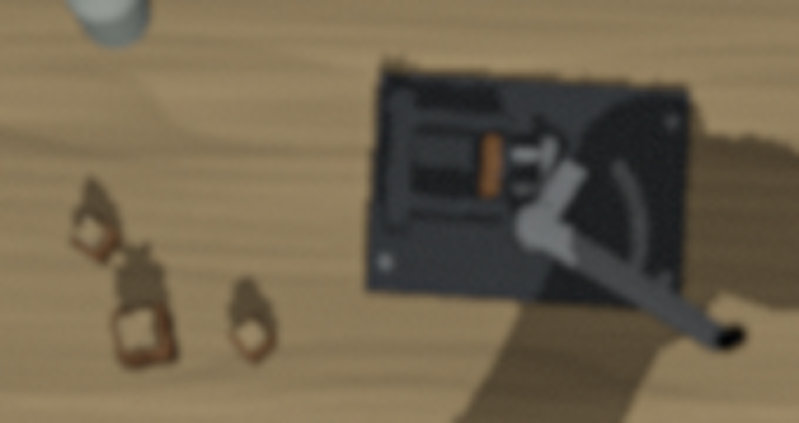

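The middle piece, crop (622,370) in the scene view and (145,332) in the top view, has the widest block and tenon. It is clearly the largest, so it's the foot. The press bay opens to the left in the top view, which is world +y. The lever grip is at top crop (730,337).

```bash
python3 - <<'E'
from h import *
t=eyes.camera_model('top');s=eyes.camera_model('scene')
T=lambda u,v:(165+u/4.7,125+v/4.7); S=lambda u,v:(160+u/4,140+v/4)
c=[onz(t,*T(*p),15)[:2] for p in [(384,70),(692,88),(682,305),(367,290)]]
print(np.round(c,1)); c=np.array(c); print('ctr',c.mean(0), 'ylen',np.linalg.norm(c[0]-c[1]),np.linalg.norm(c[3]-c[2]),'x',np.linalg.norm(c[0]-c[3]))
e=c[0]-c[1]+c[3]-c[2]; print('yaw',np.arctan2(e[1],e[0])-np.pi/2)
sc=[onz(s,*S(*p),15)[:2] for p in [(232,442),(30,285),(405,328)]]
print('scene corners',np.round(sc,1))
p,e=tri(t,T(138,332),s,S(633,335));print('foot tenon',p,e)
p,e=tri(t,T(732,336),s,S(193,50));print('grip top',p,e)
print(onz(t,*T(138,332),90),onz(s,*S(633,320),90))
E
```

```text
[[ 687.8   61.3]
 [ 677.7 -172.4]
 [ 512.1 -164.5]
 [ 519.9   71.4]]
ctr [599.37895974 -51.05947507] ylen 233.84534310905346 236.04316857844256 x 168.28206149888382
yaw -0.03808496443314091
scene corners [[ 689.9   67. ]
 [ 682.6 -159.8]
 [ 530.5   79.6]]
foot tenon [480.30765495 235.14571421  71.1293018 ] 0.5192873331901138
grip top [ 480.78403759 -187.51052083  114.84749595] 3.1418340847522446
[478.64925171 232.69704894  90.        ] [486.39494456 237.08030819  90.        ]
```

```bash
cat >> h.py <<'E'
from scipy.spatial.transform import Rotation as R
def pose():
    s=status.observe();q=s['tcp_rot'];return np.array(s['eef_pos']),R.from_quat([q[1],q[2],q[3],q[0]]),s
def sim(p,r,rows):
    for a in rows:
        p=p+r.apply(np.array(a[:3])*10); r=r*R.from_rotvec(a[3:])
    return p,r
def yaw(r):
    x=r.apply([1,0,0]);return np.arctan2(x[1],x[0])
E
python3 - <<'E'
from h import *
p,r,s=pose()
p1,r1=sim(p,r,[[0,-5,0,0,0,-.09]]*12);print(p1,yaw(r1))
p2,r2=sim(p1,r1,[[0,-5,0,0,0,-.08]]*3);print(p2,yaw(r2))
E
```

```text
[ 577.98367913 -248.37502237  238.34931293] -0.2519059131294385
[ 603.58812998 -100.90117014  238.5180897 ] -0.011906033298191634
```

Request:
move_arm(steps=[[[0,-5,0,0,0,-0.09],[0,-5,0,0,0,-0.09],[0,-5,0,0,0,-0.09],[0,-5,0,0,0,-0.09],[0,-5,0,0,0,-0.09],[0,-5,0,0,0,-0.09],[0,-5,0,0,0,-0.09],[0,-5,0,0,0,-0.09],[0,-5,0,0,0,-0.09],[0,-5,0,0,0,-0.09],[0,-5,0,0,0,-0.09],[0,-5,0,0,0,-0.09]]])

```text
clock: 1.35
eef_pos: [578.9, -246.9, 238.4]
tcp_rot: [-0.0, 0.992, -0.124, -0.0]
force: [1.6, -0.7, -0.3]
gripper_width: 88.1
```

Request:
move_arm(steps=[[[-1,-5,0,0,0,-0.08],[-1,-5,0,0,0,-0.08],[-1,-5,0,0,0,-0.08],[0,0,0,0,0,0],[0,0,0,0,0,0],[0,0,0,0,0,0]]])

```text
clock: 1.95
eef_pos: [574.2, -101.0, 238.5]
tcp_rot: [0.001, 1.0, -0.007, -0.0]
force: [0.5, -1.0, -0.2]
gripper_width: 88.1
```

```bash
python3 - <<'E'
from h import *
p,r,s=pose();m=eyes.camera_model('wrist')
im=eyes.snapshot('wrist');cv2.imwrite('pics/w1.png',im[:,:,::-1]);np.save('w1.npy',m['pose'])
print(s['clock'],p,yaw(r),s['qpos'],s['qvel'])
E
```

```text
1.95 [ 574.22337541 -101.04051912  238.49265027] -0.014539846045821333 [ 0.4319879   0.4620658  -0.44883445  1.70112289  0.22873497  1.03076275
 -0.10879242] [ 1.04307082e-02  1.56121268e-03  7.99706506e-03 -4.16750959e-03
 -1.96646610e-03 -8.50565422e-04 -7.71371199e-05]
```

View pics/w1.png

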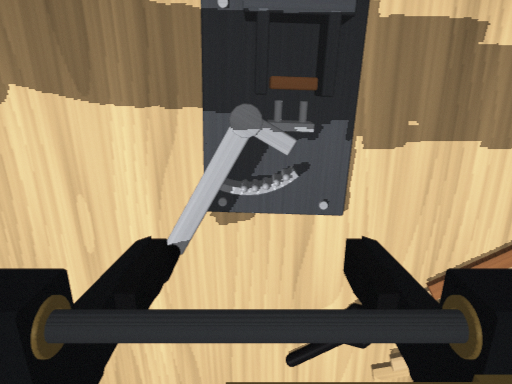

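The wrist view shows the press base with the pivot at (246,118), the jaw at (293,82), and base corners at (205,210) and (343,214). The grip is hidden behind the left finger at about (175,248). I'll move on towards the foot.

Request:
move_arm(steps=[[[-1,-5,0,0,0,0],[-1,-5,0,0,0,0],[-1,-5,0,0,0,0],[-1,-5,0,0,0,0],[0,0,0,0,0,0],[0,0,0,0,0,0],[0,0,0,0,0,0]]], gripper=52)

```text
clock: 2.7
eef_pos: [538.1, 94.8, 238.4]
tcp_rot: [0.001, 1.0, -0.008, -0.0]
force: [-0.0, 0.6, 0.4]
gripper_width: 46.1
```

```bash
python3 - <<'E'
from h import *
p,r,s=pose();m=eyes.camera_model('wrist')
im=eyes.snapshot('wrist');cv2.imwrite('pics/w2.png',im[:,:,::-1]);np.save('w2.npy',m['pose'])
print(s['clock'],p,yaw(r),s['qpos'],s['gripper_width'])
cv2.imwrite('pics/w2b.png',cv2.resize(im[:,:,::-1],None,fx=1.56,fy=1.56,interpolation=cv2.INTER_CUBIC))
E
```

```text
2.7 [538.11798284  94.77958197 238.40301037] -0.01568304426479684 [ 0.14519945  0.40988886 -0.51486224  1.79191399  0.23636987  1.00164302
 -0.47834671] 46.051777682239795
```

View pics/w2b.png

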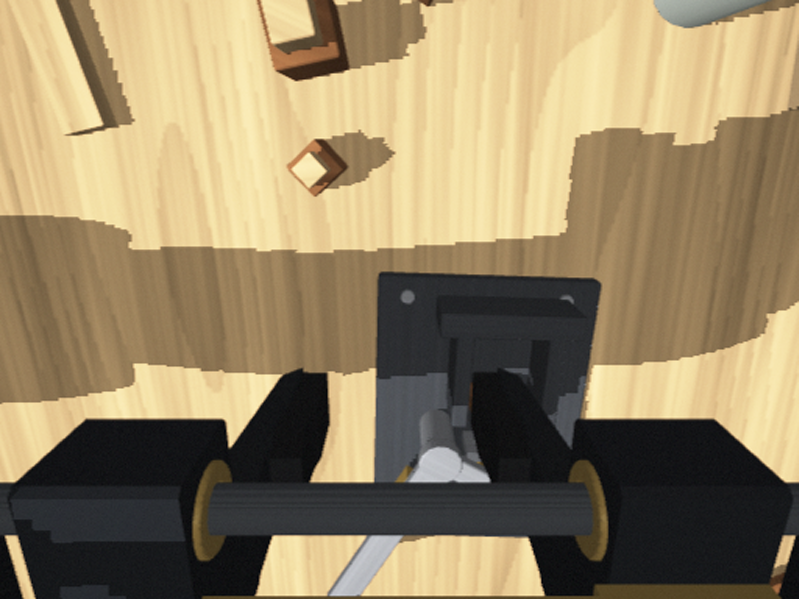

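This shows the press fence at (510,315) and far base corners at (378,275) and (600,283) in enlarged pixels. The large foot is cut off at the top (300,40), so I'll go a little farther.

Request:
move_arm(steps=[[[-2,-3.5,0,0,0,0],[-2,-3.5,0,0,0,0],[0,0,0,0,0,0],[0,0,0,0,0,0],[0,0,0,0,0,0]]])

```text
clock: 3.25
eef_pos: [499.3, 165.6, 238.5]
tcp_rot: [0.001, 1.0, -0.008, 0.0]
force: [0.4, -0.1, 0.6]
gripper_width: 46.2
```

```bash
python3 - <<'E'
from h import *
p,r,s=pose();m=eyes.camera_model('wrist')
im=eyes.snapshot('wrist');cv2.imwrite('pics/w3.png',im[:,:,::-1]);np.save('w3.npy',m['pose'])
print(s['clock'],p,yaw(r),s['qpos'],s['gripper_width'])
cv2.imwrite('pics/w3b.png',cv2.resize(im[0:260,40:380,::-1],None,fx=2.3,fy=2.3,interpolation=cv2.INTER_CUBIC))
E
```

```text
3.25 [499.30045202 165.58789983 238.53940296] -0.015401451718018114 [ 0.03206372  0.37941987 -0.54742832  1.84090668  0.23449129  0.98574397
 -0.6297863 ] 46.20803745350678
```

View pics/w3b.png

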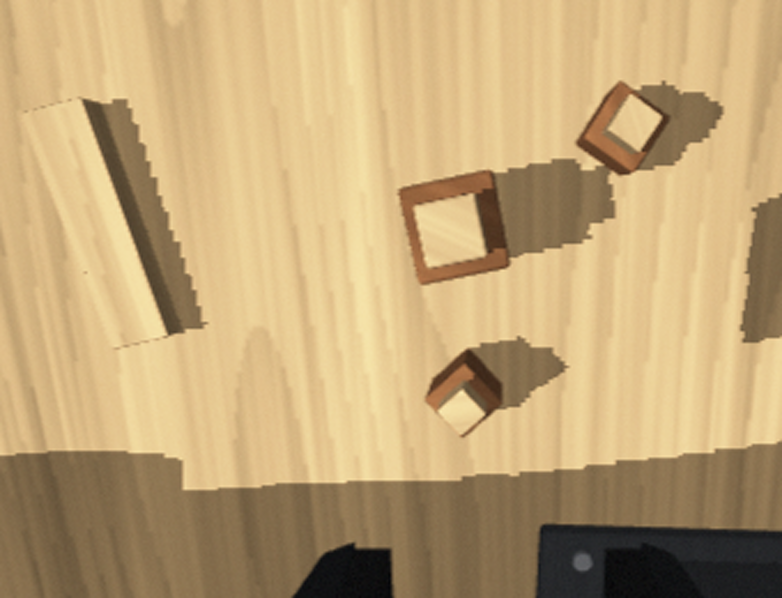

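The largest of the three is the foot, at crop (455,228), with its shoulder square at (400,188), (492,170), (510,266), (422,285). It is clearly bigger than the two small ones at (462,395) and (625,128).

```bash
python3 - <<'E'
from h import *
m=eyes.camera_model('wrist');K=m['mtx']
W=lambda n:{'mtx':K,'pose':np.load(n+'.npy')}
w1,w2,w3=W('w1'),W('w2'),W('w3')
def rep(pts,z,f):
    c=np.array([onz(w3,*f(*p),z)[:2] for p in pts]);e=np.diff(np.vstack([c,c[:1]]),axis=0)
    print(z,'ctr',c.mean(0).round(1),'len',np.linalg.norm(e,axis=1).round(1),'ang',np.degrees(np.arctan2(e[:,1],e[:,0])).round(1))
f=lambda u,v:(40+u/2.3-.28,v/2.3-.28)
rep([(400,188),(492,170),(510,266),(422,285)],60,f)
rep([(412,204),(478,190),(488,257),(421,271)],90,f)
g=lambda u,v:(u/1.56,v/1.56)
a=onz(w2,*g(378,272),15);b=onz(w2,*g(600,281),15);c=onz(w1,203,211,15);d=onz(w1,343,215,15)
for x in(a,b,c,d):print(x.round(1))
print('d',[np.linalg.norm(x[:2]-y[:2]).round(1) for x,y in((a,b),(c,d),(a,c),(b,d))])
ctr=(a+b+c+d)/4;e=(a-c)+(b-d);ya=np.arctan2(e[1],e[0])-np.pi/2;e2=(b-a)+(d-c);yb=np.arctan2(e2[1],e2[0])
print('ctr',ctr,'yaw',ya,yb)
# pivot cap at w1 (246,118), try heights
for z in(48,60,75,85):print(z,onz(w1,246,118,z),onz(w2,*g(441,463),z))
E
```

```text
60 ctr [484.5 234.3] len [38.2 38.7 38.1 39.7] ang [   9.5  -79.8 -169.   100.4]
90 ctr [483.7 234.4] len [25.1 24.4 26.2 24.5] ang [  10.4  -82.4 -169.4   95.1]
[523.   77.5  15. ]
[689.3  67.9  15. ]
[ 510.3 -163.3   15. ]
[ 679.6 -171.    15. ]
d [np.float64(166.6), np.float64(169.5), np.float64(241.1), np.float64(239.0)]
ctr [600.55040383 -47.23724416  15.        ] yaw -0.04662643840287228 -0.05133333128680124
48 [565.99493238 -51.26307522  48.        ] [568.76206606 -66.69315494  48.        ]
60 [566.39003766 -50.19780071  60.        ] [567.77089145 -58.07700416  60.        ]
75 [566.88391926 -48.86620758  75.        ] [566.53192319 -47.30681568  75.        ]
85 [567.21317367 -47.97847882  85.        ] [565.70594436 -40.12669003  85.        ]
```

```bash
python3 - <<'E'
import cv2
a=cv2.imread('pics/w1.png');cv2.imwrite('pics/w1c.png',cv2.resize(a[0:260,150:400],None,fx=2.3,fy=2.3,interpolation=cv2.INTER_CUBIC))
E
```

```text
(no output)
```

View pics/w1c.png

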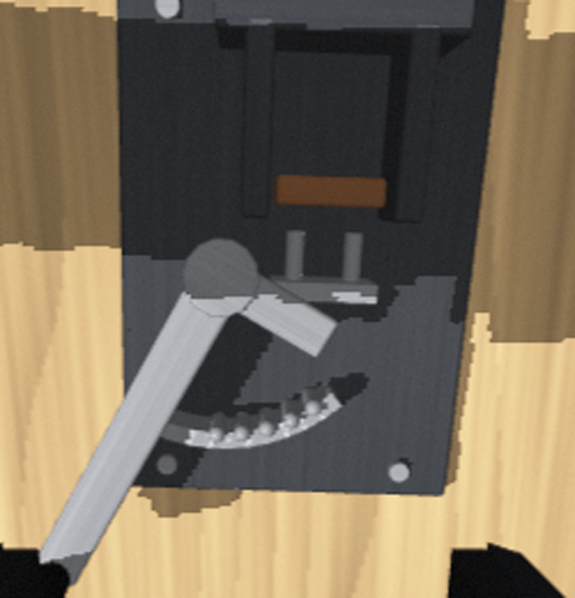

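```bash
python3 - <<'E'
import cv2,numpy as np
a=cv2.imread('pics/w1.png');b=cv2.resize(a[0:150,230:360],None,fx=4,fy=4,interpolation=cv2.INTER_CUBIC)
a2=cv2.imread('pics/w2.png');b2=cv2.resize(a2[170:300,235:400],None,fx=4,fy=4,interpolation=cv2.INTER_CUBIC)
g=lambda x:(255*(x/255.)**.5*1.0).clip(0,255).astype('uint8')
cv2.imwrite('pics/w1d.png',g(b));cv2.imwrite('pics/w2d.png',g(b2))
E
```

```text
(no output)
```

View pics/w1d.png

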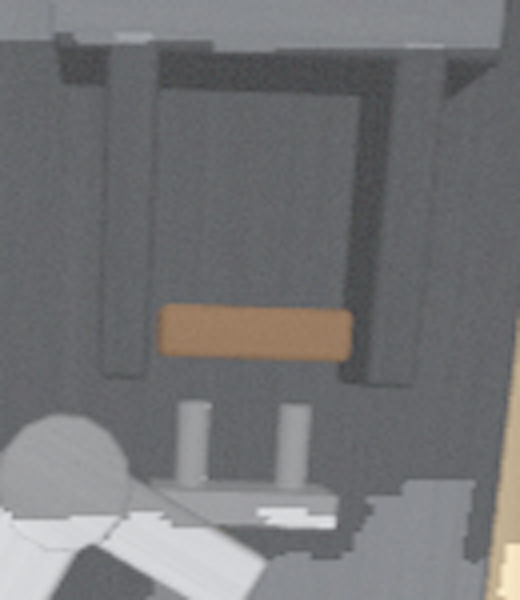

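View pics/w2d.png

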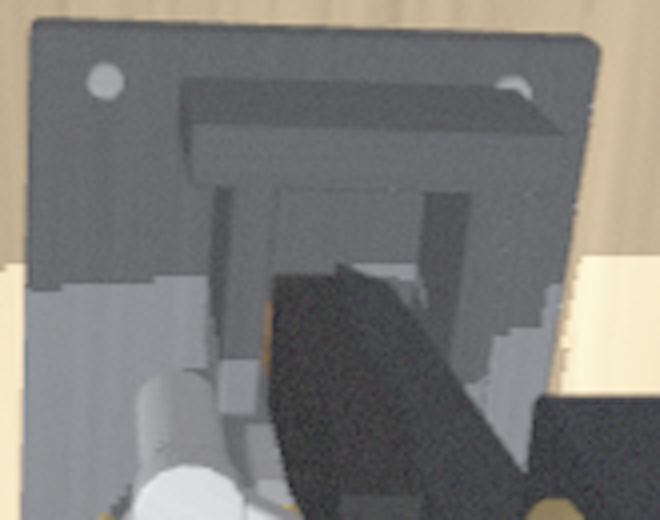

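```bash
python3 - <<'E'
from h import *
m=eyes.camera_model('wrist');K=m['mtx']
W=lambda n:{'mtx':K,'pose':np.load(n+'.npy')}
w1,w2=W('w1'),W('w2')
f1=lambda u,v:(230+u/4-.4,v/4-.4); f2=lambda u,v:(235+u/4-.4,170+v/4-.4)
th=-.049;Ri=np.array([[np.cos(th),np.sin(th)],[-np.sin(th),np.cos(th)]])
o=np.array([600.5,-47.2])
def pr(n,w,f,pts,z):
    for p in pts:
        x=onz(w,*f(*p),z)[:2];print(n,x.round(1),'press',(Ri@(x-o)).round(1))
pr('w1 left in',w1,f1,[(159,55),(150,375)],60)
pr('w1 left out',w1,f1,[(110,55),(102,375)],60)
pr('w1 right in',w1,f1,[(400,60),(369,380)],60)
pr('w1 floor right',w1,f1,[(360,95),(344,370)],15)
pr('w1 fence',w1,f1,[(65,38),(500,50)],60)
pr('w1 floor fence',w1,f1,[(160,86),(360,93)],15)
pr('w1 jaw top',w1,f1,[(162,303),(352,310),(160,355),(350,361)],53)
pr('w2 fence',w2,f2,[(195,186),(470,190)],60)
pr('w2 fence back',w2,f2,[(190,123),(560,134)],60)
pr('w2 left',w2,f2,[(275,190),(272,270)],60)
pr('w2 right',w2,f2,[(470,192),(458,300)],60)
E
```

```text
w1 left in [589.2  40. ] press [-15.5  86.5]
w1 left in [586.9 -27.6] press [-14.5  18.9]
w1 left out [578.4  40.2] press [-26.3  86.2]
w1 left out [575.6 -27.5] press [-25.9  18.5]
w1 right in [642.5  38.2] press [37.8 87.4]
w1 right in [638.9 -29.6] press [37.4 19.5]
w1 floor right [641.9  38.7] press [37.1 87.8]
w1 floor right [640.6 -28. ] press [39.1 21.1]
w1 fence [568.6  43.7] press [-36.4  89.2]
w1 fence [664.5  39.8] press [59.6 90.1]
w1 floor fence [591.2  41.5] press [-13.7  88.2]
w1 floor fence [641.9  39.2] press [37.1 88.3]
w1 jaw top [590.1 -11.4] press [-12.2  35.2]
w1 jaw top [635.4 -13.7] press [33.2 35.2]
w1 jaw top [589.6 -23.2] press [-12.1  23.4]
w1 jaw top [635.4 -25.3] press [33.8 23.6]
w2 fence [567.6  42.7] press [-37.3  88.2]
w2 fence [640.9  40.4] press [36.  89.5]
w2 fence back [566.1  60.5] press [-39.6 105.9]
w2 fence back [663.3  55.9] press [ 57.7 106.1]
w2 left [588.9  41.2] press [-15.9  87.8]
w2 left [588.8  17.8] press [-14.9  64.3]
w2 right [640.9  39.8] press [36.1 88.9]
w2 right [640.    7.9] press [36.7 57. ]
```

```bash
cat >> h.py <<'E'
def delta(x,y,z,yw):
    p,r,s=pose(); d=yw-yaw(r); d=(d+np.pi)%(2*np.pi)-np.pi
    v=r.inv().apply(np.array([x,y,z])-p)/10; 
    tilt=r.apply([0,0,1]); print('tool-frame shift cm (before turning)',v.round(2),'rz',round(-d,3),'tilt',tilt.round(4),'clock',s['clock'],'F',np.round(s['force'],1))
E
python3 -c "
from h import *
delta(484,234.3,64,.18)"
```

```text
tool-frame shift cm (before turning) [-1.64 -6.85 17.45] rz -0.196 tilt [ 1.e-04 -8.e-04 -1.e+00] clock 3.3 F [ 0.3  0.7 -1.2]
```

Request:
move_arm(steps=[[[-0.8,-3.4,1,0,0,0],[-0.84,-3.45,4,0,0,0],[0,0,3,0,0,-0.1],[0,0,2,0,0,-0.096],[0,0,0,0,0,0],[0,0,0,0,0,0]]], gripper=55)

```text
clock: 3.9
eef_pos: [484.0, 233.3, 141.5]
tcp_rot: [0.0, 0.996, 0.09, -0.0]
force: [0.2, 0.3, 0.0]
gripper_width: 48.1
```

```bash
python3 - <<'E'
from h import *
im=eyes.snapshot('wrist');cv2.imwrite('pics/w4.png',im[:,:,::-1])
im=eyes.snapshot('scene');cv2.imwrite('pics/s4.png',cv2.resize(im[120:300,210:410,::-1],None,fx=3.5,fy=3.3,interpolation=cv2.INTER_CUBIC))
delta(484,234.3,64,.18)
E
```

```text
tool-frame shift cm (before turning) [-0.06 -0.03  7.86] rz 0.001 tilt [ 2.e-03  7.e-04 -1.e+00] clock 4.0 F [0.2 0.  0.2]
```

View pics/w4.png

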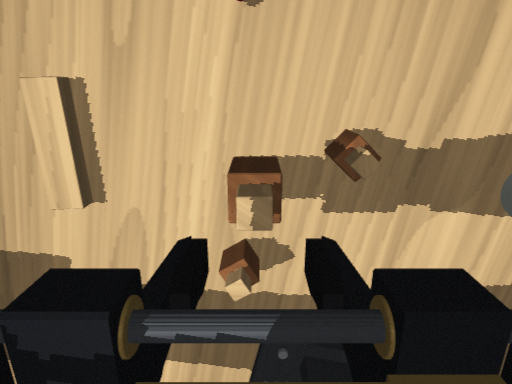

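View pics/s4.png

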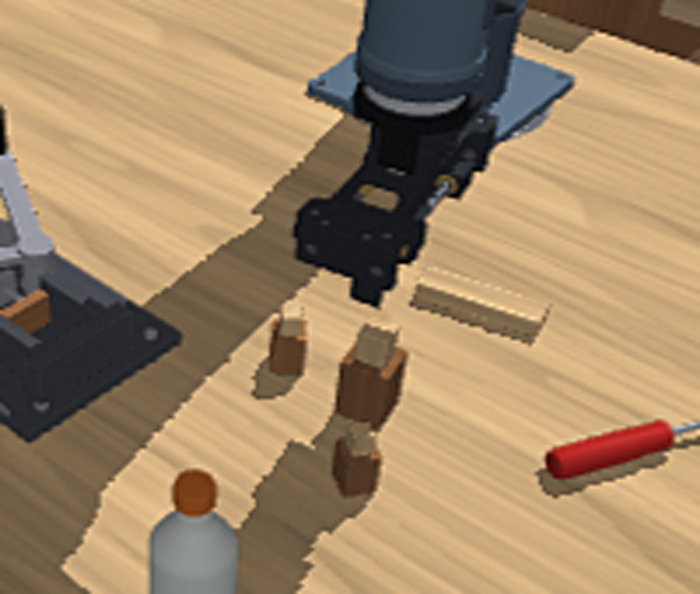

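In the wrist view the tenon at (255,212) sits centred between the fingers at x≈256 and square to them. I'll descend.

Request:
move_arm(steps=[[[-0.06,-0.03,3,0,0,0],[0,0,2.5,0,0,0],[0,0,1.5,0,0,0],[0,0,0.8,0,0,0],[0,0,0,0,0,0],[0,0,0,0,0,0]]])

```text
clock: 4.6
eef_pos: [483.2, 234.9, 64.2]
tcp_rot: [-0.0, 0.996, 0.092, 0.001]
force: [-0.2, 0.4, 0.5]
gripper_width: 48.6
```

Request:
move_arm(steps=[[[0,0,0,0,0,0],[0,0,0,0,0,0],[0,0,0,0,0,0],[0,0,0,0,0,0],[0,0,0,0,0,0],[0,0,0,0,0,0]]], gripper=0, grip_force=25)

```text
clock: 5.2
eef_pos: [482.8, 234.6, 63.7]
tcp_rot: [-0.0, 0.996, 0.092, 0.0]
force: [-1.0, -0.4, 5.7]
gripper_width: 24.0
```

```bash
python3 - <<'E'
from h import *
im=eyes.snapshot('wrist');cv2.imwrite('pics/w5.png',im[:,:,::-1])
delta(614.5,14.5,170,-.049)
E
```

```text
tool-frame shift cm (before turning) [  8.93  24.04 -10.63] rz 0.233 tilt [ 4.e-04  1.e-04 -1.e+00] clock 5.25 F [ 0.1 -0.5  5.4]
```

View pics/w5.png

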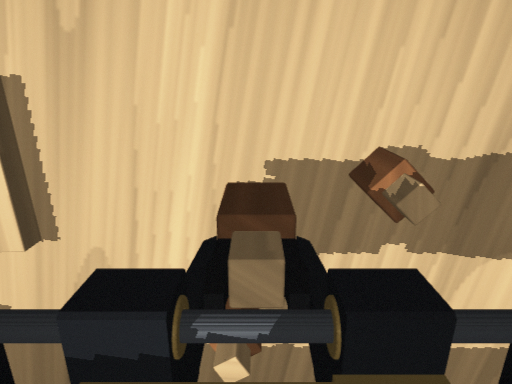

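The foot is gripped (opening 24.0 mm). I'll lift it straight up, then carry it over.

Request:
move_arm(steps=[[[0,0,-1.5,0,0,0],[0,0,-4,0,0,0],[0,0,-5.1,0,0,0.02],[1.8,4.8,0,0,0,0],[1.8,4.8,0,0,0,0],[1.8,4.8,0,0,0,0],[1.8,4.8,0,0,0,0],[1.3,4.3,0,0,0,0.1],[0,0,0,0,0,0.113],[0,0,0,0,0,0],[0,0,0,0,0,0]]])

```text
out of range; nothing moved
```

```bash
python3 - <<'E'
from h import *
m=eyes.camera_model('wrist');im=eyes.snapshot('wrist');cv2.imwrite('pics/w6.png',im[:,:,::-1]);np.save('w6.npy',m['pose'])
im=eyes.snapshot('scene');cv2.imwrite('pics/s6.png',cv2.resize(im[120:270,150:350,::-1],None,fx=4,fy=4,interpolation=cv2.INTER_CUBIC))
delta(614.5,14.5,170,-.049);print(pose()[2]['gripper_width'])
E
```

```text
tool-frame shift cm (before turning) [  8.93  24.05 -10.63] rz 0.233 tilt [ 5.e-04  1.e-04 -1.e+00] clock 5.35 F [-1.2 -1.8  5.5]
24.088067205097246
```

View pics/w6.png

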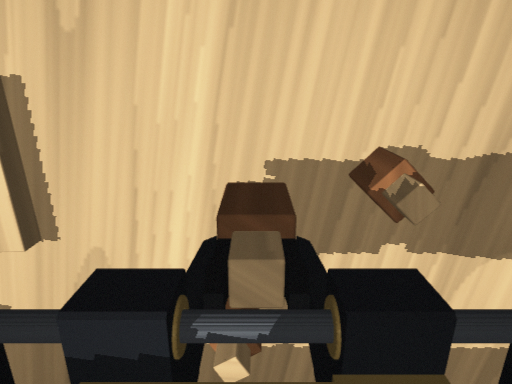

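View pics/s6.png

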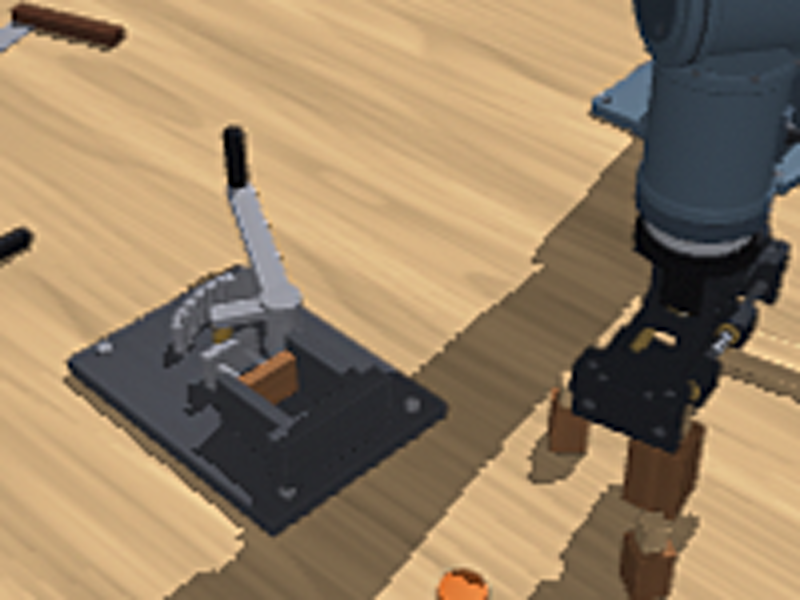

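The call was refused because of the 5.1 cm entry. I'll resend it within the limits.

Request:
move_arm(steps=[[[0,0,-1.5,0,0,0],[0,0,-4,0,0,0],[0,0,-4.5,0,0,0],[1.7,4.6,-0.6,0,0,0],[1.8,4.9,0,0,0,0],[1.8,4.9,0,0,0,0],[1.8,4.9,0,0,0,0],[1.83,4.74,0,0,0,0],[0,0,0,0,0,0.12],[0,0,0,0,0,0.113],[0,0,0,0,0,0],[0,0,0,0,0,0]]])

```text
clock: 6.55
eef_pos: [610.3, 21.2, 169.7]
tcp_rot: [-0.0, 1.0, -0.023, -0.0]
force: [0.1, -0.4, -1.1]
gripper_width: 23.4
```

```bash
python3 - <<'E'
from h import *
m=eyes.camera_model('wrist');im=eyes.snapshot('wrist');cv2.imwrite('pics/w7.png',cv2.resize(im[:,:,::-1],None,fx=1.5,fy=1.5));np.save('w7.npy',m['pose'])
im=eyes.snapshot('scene');cv2.imwrite('pics/s7.png',cv2.resize(im[120:270,150:350,::-1],None,fx=4,fy=4,interpolation=cv2.INTER_CUBIC))
delta(614.5,14.5,170,-.049);print(pose()[2]['gripper_width'])
E
```

```text
tool-frame shift cm (before turning) [ 0.44  0.65 -0.04] rz 0.003 tilt [-0.e+00  1.e-04 -1.e+00] clock 6.65 F [ 0.3  0.3 -0.2]
23.653719628920648
```

View pics/w7.png

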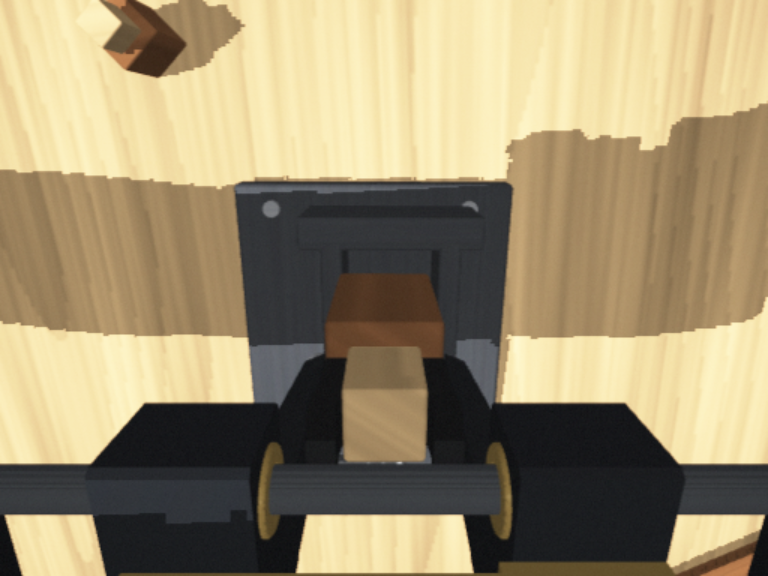

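View pics/s7.png

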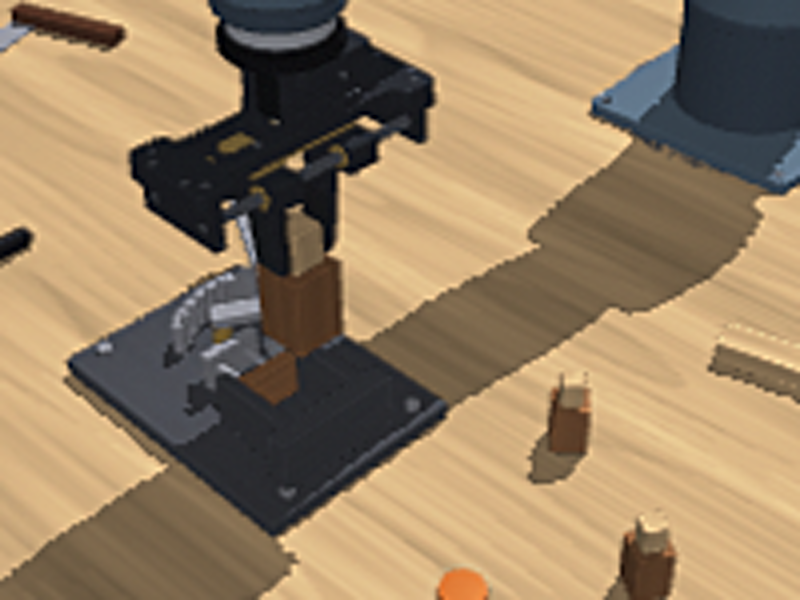

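```bash
python3 - <<'E'
from h import *
m={'mtx':eyes.camera_model('wrist')['mtx'],'pose':np.load('w7.npy')}
p,r,s=pose()
for n,a,b,h in [('bot',-20,20,0),('bot',20,20,0),('sh',-20,20,60),('sh',20,20,60),('ten top',-12,12,90),('',12,12,90)]:
    q=np.array([p[0],p[1],p[2]-63.7+h]);x=r.apply([1,0,0]);y=-r.apply([0,1,0])
    print(n,(proj(m,q+x*a+y*b)*1.5).round(1))
E
```

```text
bot [336.  271.6]
bot [426.2 271.6]
sh [318.6 321.8]
sh [441.  321.9]
ten top [335.  389.7]
 [422.7 389.8]
```

The foot hangs straight. Its edges are within 3–5 px of the prediction, which implies a camera bias of about +1.5 mm in x. The bay was measured with the same camera, so I'll aim at x = 613.2.

```bash
python3 -c "
from h import *
delta(613.2,14.5,130,-.049)"
```

```text
tool-frame shift cm (before turning) [0.31 0.66 3.96] rz 0.003 tilt [-0.e+00  1.e-04 -1.e+00] clock 6.65 F [ 0.3  0.3 -0.2]
```

Request:
move_arm(steps=[[[0.31,0.66,0,0,0,0.003],[0,0,2.5,0,0,0],[0,0,1.5,0,0,0],[0,0,0,0,0,0],[0,0,0,0,0,0]]])

```text
clock: 7.15
eef_pos: [613.2, 14.2, 129.2]
tcp_rot: [-0.0, 1.0, -0.026, -0.0]
force: [0.1, 0.7, -0.7]
gripper_width: 24.0
```

```bash
python3 - <<'E'
from h import *
m=eyes.camera_model('wrist');im=eyes.snapshot('wrist');c=im[120:280,150:350,::-1];c=cv2.resize(c,None,fx=3.7,fy=3.7,interpolation=cv2.INTER_CUBIC);c=(255*(c/255.)**.5).astype('uint8');cv2.imwrite('pics/w8.png',c);np.save('w8.npy',m['pose'])
delta(613.2,14.5,79,-.049);print(pose()[2]['gripper_width'])
E
```

```text
tool-frame shift cm (before turning) [-0.05 -0.02  5.08] rz -0.003 tilt [ 5.e-04  2.e-04 -1.e+00] clock 7.2 F [ 0.6  1.7 -1.3]
24.07290245461203
```

View pics/w8.png

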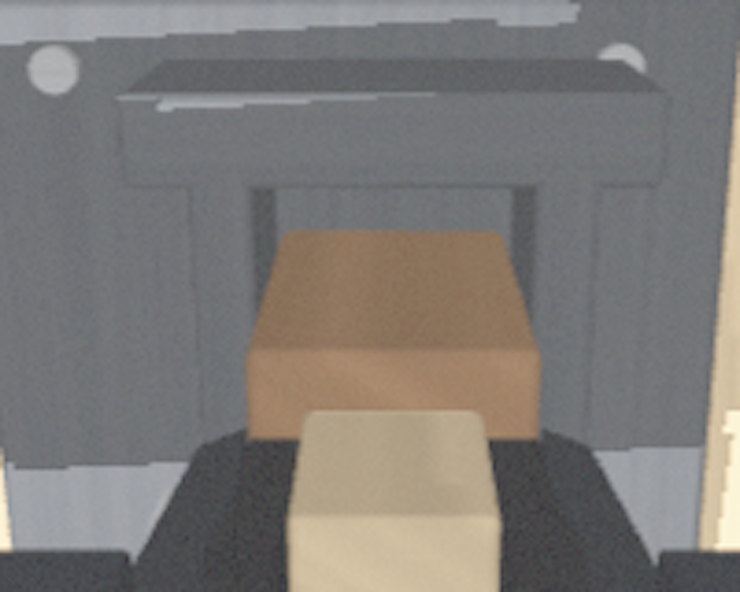

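The foot's bottom edge (282–503, mid 392) is centred between the cheek inner edges (249–539, mid 394), with clearance to the fence. I'll lower it.

Request:
move_arm(steps=[[[-0.03,0,2,0,0,0],[0,0,1.5,0,0,0],[0,0,1,0,0,0],[0,0,0.4,0,0,0],[0,0,0,0,0,0],[0,0,0,0,0,0]]])

```text
clock: 7.8
eef_pos: [613.4, 14.2, 80.8]
tcp_rot: [-0.0, 1.0, -0.026, 0.0]
force: [0.5, -0.5, -1.5]
gripper_width: 23.9
```

```bash
python3 - <<'E'
from h import *
delta(613.2,14.5,79,-.049);print(pose()[0])
E
```

```text
tool-frame shift cm (before turning) [-0.02 -0.03  0.18] rz -0.003 tilt [ 7.e-04  1.e-04 -1.e+00] clock 7.8 F [ 0.5 -0.5 -1.5]
[613.41876513  14.23291064  80.78084594]
```

Request:
move_arm(steps=[[[0,0,0.1,0,0,0],[0,0,0.1,0,0,0],[0,0,0.05,0,0,0],[0,0,0,0,0,0],[0,0,0,0,0,0]]])

```text
clock: 8.3
eef_pos: [613.4, 14.2, 78.7]
tcp_rot: [0.0, 1.0, -0.026, 0.0]
force: [-2.0, -0.7, 6.1]
gripper_width: 23.5
```

Request:
move_arm(steps=[[[0,0,0,0,0,0],[0,0,0,0,0,0],[0,0,0,0,0,0],[0,0,0,0,0,0],[0,0,0,0,0,0]]], gripper=45)

```text
clock: 8.8
eef_pos: [613.0, 14.1, 77.7]
tcp_rot: [-0.0, 1.0, -0.026, -0.0]
force: [-0.4, 0.1, -0.4]
gripper_width: 39.5
```

Request:
move_arm(steps=[[[0,0,-3,0,0,0],[0,0,-4,0,0,0],[0,0,-4,0,0,0],[0,0,0,0,0,0],[0,0,0,0,0,0]]])

```text
clock: 9.3
eef_pos: [613.5, 14.0, 188.6]
tcp_rot: [0.0, 1.0, -0.026, 0.001]
force: [-0.3, 0.6, -0.3]
gripper_width: 39.7
```

```bash
python3 - <<'E'
from h import *
m=eyes.camera_model('wrist');im=eyes.snapshot('wrist');cv2.imwrite('pics/w9.png',im[:,:,::-1]);np.save('w9.npy',m['pose'])
im=eyes.snapshot('scene');cv2.imwrite('pics/s9.png',cv2.resize(im[120:270,150:350,::-1],None,fx=4,fy=4,interpolation=cv2.INTER_CUBIC))
print(pose()[0],pose()[2]['qpos'])
E
```

```text
[612.18753796  13.83143545 186.59919115] [ 0.24220844  0.57887904 -0.47515137  1.6645099   0.30711619  0.97520607
 -0.39310736]
```

View pics/w9.png

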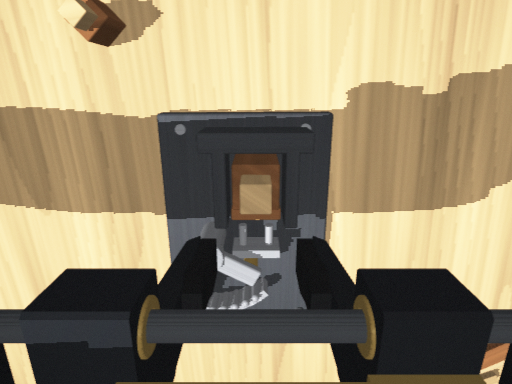

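View pics/s9.png

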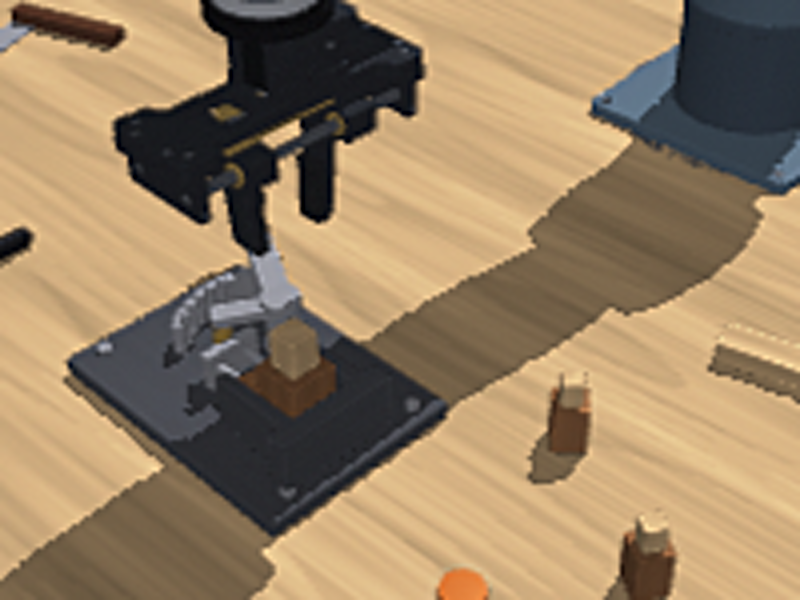

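The foot stands in the bay, upright and released, tenon at (255,195). Next is the lever: I'll hover over the grip, estimated at about (481,-187), with tool yaw about -0.55 (the tangent).

```bash
python3 -c "
from h import *
delta(481,-187.5,188,-.55)"
```

```text
tool-frame shift cm (before turning) [-12.05  20.79  -0.11] rz 0.498 tilt [-2.e-03 -3.e-04 -1.e+00] clock 9.4 F [-0.7 -0.2  0. ]
```

Request:
move_arm(steps=[[[-2.4,4.2,0,0,0,0],[-2.4,4.2,0,0,0,0],[-2.4,4.1,0,0,0,0],[-2.4,4.1,0,0,0,0],[-2.4,4.1,0,0,0,0],[0,0,0,0,0,0.12],[0,0,0,0,0,0.13],[0,0,0,0,0,0.13],[0,0,0,0,0,0.12],[0,0,0,0,0,0],[0,0,0,0,0,0],[0,0,0,0,0,0]]], gripper=60)

```text
clock: 10.6
eef_pos: [482.1, -186.2, 187.3]
tcp_rot: [-0.0, 0.962, -0.271, -0.001]
force: [1.1, -0.7, 0.4]
gripper_width: 53.2
```

```bash
python3 - <<'E'
from h import *
m=eyes.camera_model('wrist');im=eyes.snapshot('wrist');cv2.imwrite('pics/w10.png',im[:,:,::-1]);np.save('w10.npy',m['pose'])
delta(481,-187.5,188,-.55)
E
```

```text
tool-frame shift cm (before turning) [-0.04  0.17 -0.06] rz -0.0 tilt [-7.e-04  4.e-04 -1.e+00] clock 10.65 F [ 0.2 -0.6 -0.1]
```

View pics/w10.png

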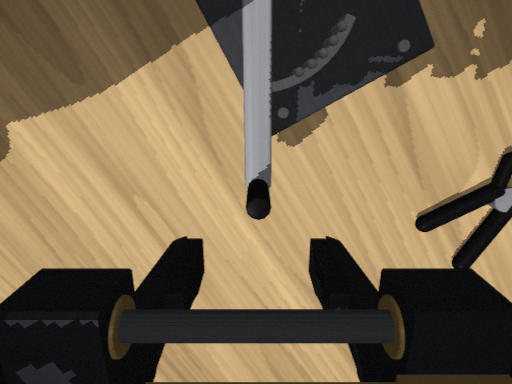

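The grip top is at (259,206) and the bar runs straight up the image, so the tool is aligned with the lever.

```bash
python3 - <<'E'
from h import *
m={'mtx':eyes.camera_model('wrist')['mtx'],'pose':np.load('w10.npy')}
im=cv2.imread('pics/w10.png');mask=((im.max(2)<28)*255).astype('uint8')[165:225,230:290]
ys,xs=np.nonzero(mask);print('dark box',xs.min()+230,xs.max()+230,ys.min()+165,ys.max()+165)
for v in(185,195,205,212):
    r=np.nonzero(mask[v-165])[0]+230;print(v,r.min(),r.max())
p=onz(m,258.5,206,118);print(p)
th=-.049;Ri=np.array([[np.cos(th),np.sin(th)],[-np.sin(th),np.cos(th)]])
for piv in [(565.1,-50.9),(565.1,-48)]:
    d=p[:2]-piv;dp=Ri@d;print(np.linalg.norm(d),'q',np.arctan2(dp[0],-dp[1])+.6)
delta(p[0],p[1],79,-.55)
E
```

```text
dark box 247 269 179 218
185 249 266
195 248 268
205 247 269
212 257 268
[ 485.21039012 -186.84896122  118.        ]
157.6847165172105 q 0.11771523548667512
160.1917095175771 q 0.12688725034988374
tool-frame shift cm (before turning) [ 0.29 -0.11 10.84] rz -0.0 tilt [-7.e-04  4.e-04 -1.e+00] clock 10.65 F [ 0.2 -0.6 -0.1]
```

Request:
move_arm(steps=[[[0.17,-0.1,3,0,0,0],[0,0,4,0,0,0],[0,0,2.5,0,0,0],[0,0,1.2,0,0,0],[0,0,0.3,0,0,0],[0,0,0,0,0,0],[0,0,0,0,0,0]]])

```text
clock: 11.35
eef_pos: [485.4, -186.7, 79.0]
tcp_rot: [0.0, 0.962, -0.272, 0.001]
force: [0.2, 0.9, 0.4]
gripper_width: 53.1
```

Request:
move_arm(steps=[[[0,0,0,0,0,0],[0,0,0,0,0,0],[0,0,0,0,0,0],[0,0,0,0,0,0],[0,0,0,0,0,0],[0,0,0,0,0,0]]], gripper=0, grip_force=40)

```text
clock: 11.95
eef_pos: [484.4, -186.5, 77.9]
tcp_rot: [0.0, 0.962, -0.272, -0.0]
force: [-0.9, -0.0, 1.4]
gripper_width: 17.2
```

```bash
python3 - <<'E'
from h import *
p,r,s=pose();print(p,yaw(r),s['force'],s['wrist_torque'],s['qpos'],s['gripper_width'])
im=eyes.snapshot('wrist');cv2.imwrite('pics/w11.png',im[:,:,::-1])
E
```

```text
[ 484.41754558 -186.45672572   77.9058598 ] -0.551921556418979 [-0.92299884 -0.00496462  1.38660525] [-0.02895174  0.0507454  -0.00049251] [ 0.51862045  0.57992437 -0.30249686  1.97449729  0.28200633  0.62732416
 -0.51905695] 17.19845226744462
```

View pics/w11.png

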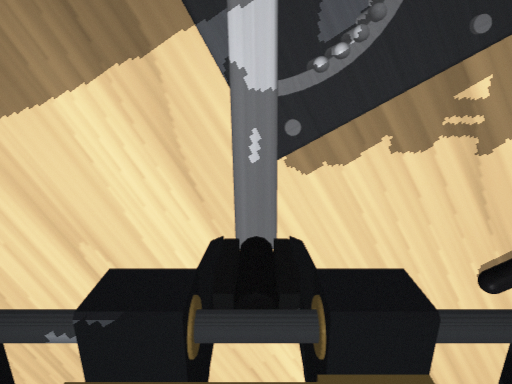

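I have the grip, at q≈0.12. I'll swing along the arc through the free travel first.

Request:
move_arm(steps=[[[0.88,-0.024,0,0,0,-0.055],[0.88,-0.024,0,0,0,-0.055],[0.88,-0.024,0,0,0,-0.055],[0,0,0,0,0,0],[0,0,0,0,0,0]]])

```text
clock: 12.5
eef_pos: [508.1, -198.0, 77.9]
tcp_rot: [-0.0, 0.981, -0.193, 0.0]
force: [-0.3, 0.9, 2.9]
gripper_width: 17.0
```

```bash
cat >> h.py <<'E'
def lev(piv=(565.1,-49.5),n=5):
    p,r,s=pose();f=r.inv().apply(s['force']);d=p[:2]-np.array(piv)
    print('clk',round(s['clock'],2),'pos',p.round(1),'R',np.linalg.norm(d).round(1),'q',round(np.arctan2(d[0],-d[1])+.649,3),'tool q',round(yaw(r)+.649,3),'Ftool',f.round(1),'tau',np.round(s['wrist_torque'],2),'w',round(s['gripper_width'],1))
E
python3 -c "
from h import *
lev()"
```

```text
clk 12.5 pos [ 508.1 -198.    77.9] R 159.1 q 0.282 tool q 0.261 Ftool [-0.6 -0.8 -2.9] tau [ 0.2  -0.13 -0.  ] w 17.0
```

Request:
move_arm(steps=[[[0.88,-0.024,0,0,0,-0.055],[0.88,-0.024,0,0,0,-0.055],[0.88,-0.024,0,0,0,-0.055],[0,0,0,0,0,0],[0,0,0,0,0,0]]])

```text
clock: 13.0
eef_pos: [533.0, -205.4, 77.9]
tcp_rot: [-0.0, 0.994, -0.112, 0.0]
force: [0.0, 3.4, 3.0]
gripper_width: 17.0
```

```bash
python3 -c "
from h import *
lev()"; python3 - <<'E'
import sys; sys.path.insert(0,'.')
from h import *
im=eyes.snapshot('wrist');cv2.imwrite('pics/w12.png',im[:,:,::-1])
E
```

```text
clk 13.0 pos [ 533.  -205.4   77.9] R 159.2 q 0.446 tool q 0.425 Ftool [-0.7 -3.3 -3. ] tau [ 0.61 -0.12  0.02] w 17.0
```

View pics/w12.png

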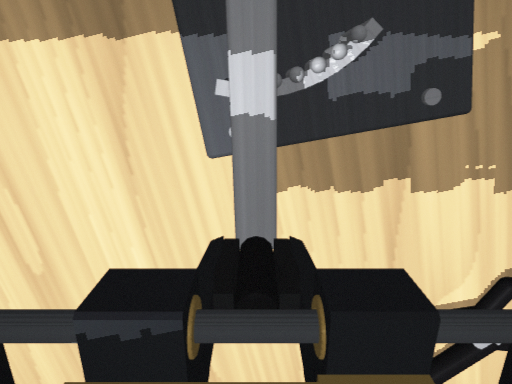

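Request:
move_arm(steps=[[[0.4,-0.03,0,0,0,-0.025],[0.4,-0.01,0,0,0,-0.025],[0,0,0,0,0,0]]])

```text
clock: 13.35
eef_pos: [541.0, -206.9, 77.9]
tcp_rot: [-0.0, 0.996, -0.085, -0.001]
force: [-3.0, 5.0, 8.3]
gripper_width: 16.9
```

Request:
move_arm(steps=[[[0.32,-0.01,0,0,0,-0.02],[0,0,0,0,0,0]]])

```text
clock: 13.55
eef_pos: [542.7, -207.2, 77.8]
tcp_rot: [-0.0, 0.997, -0.075, -0.002]
force: [-7.1, 6.9, 11.2]
gripper_width: 16.8
```

Request:
move_arm(steps=[[[0.32,-0.01,0,0,0,-0.02],[0,0,0,0,0,0]]])

```text
clock: 13.75
eef_pos: [544.5, -207.4, 77.8]
tcp_rot: [-0.0, 0.998, -0.065, -0.003]
force: [-10.2, 7.0, 14.9]
gripper_width: 16.9
```

```bash
python3 -c "
from h import *
lev()"
```

```text
clk 13.75 pos [ 544.5 -207.4   77.8] R 159.3 q 0.52 tool q 0.518 Ftool [-11.1  -5.6 -14.8] tau [ 1.24  2.   -0.19] w 16.9
```

Jaw contact is felt and the load is rising. There is also an upward reaction of about 15 N at the tool, so I'll relieve that a little while continuing.

Request:
move_arm(steps=[[[0.16,-0.08,-0.25,0,0,-0.01],[0,0,0,0,0,0]]])

```text
clock: 13.95
eef_pos: [543.9, -207.3, 78.0]
tcp_rot: [-0.001, 0.998, -0.061, -0.005]
force: [-8.6, 4.3, -0.5]
gripper_width: 16.9
```

```bash
python3 -c "
from h import *
lev()"
```

```text
clk 13.95 pos [ 543.9 -207.3   78. ] R 159.2 q 0.516 tool q 0.527 Ftool [-9.  -3.3  0.6] tau [ 0.8   1.49 -0.22] w 16.9
```

Request:
move_arm(steps=[[[0.24,-0.01,0,0,0,-0.015],[0,0,0,0,0,0]]])

```text
clock: 14.15
eef_pos: [545.7, -207.5, 77.9]
tcp_rot: [-0.001, 0.999, -0.054, -0.006]
force: [-12.2, 4.7, 2.5]
gripper_width: 17.1
```

Request:
move_arm(steps=[[[0.24,-0.01,0,0,0,-0.015],[0,0,0,0,0,0]]])

```text
clock: 14.35
eef_pos: [548.5, -207.9, 78.0]
tcp_rot: [-0.001, 0.999, -0.046, -0.006]
force: [-11.4, 5.0, 1.0]
gripper_width: 16.6
```

```bash
python3 -c "
from h import *
lev()"
```

```text
clk 14.35 pos [ 548.5 -207.9   78. ] R 159.2 q 0.544 tool q 0.557 Ftool [-11.8  -3.9  -0.9] tau [ 0.73  1.66 -0.22] w 16.6
```

Request:
move_arm(steps=[[[0.24,-0.01,0,0,0,-0.015],[0,0,0,0,0,0]]])

```text
clock: 14.55
eef_pos: [551.3, -208.1, 78.0]
tcp_rot: [-0.0, 0.999, -0.039, -0.005]
force: [-8.8, 4.5, -0.6]
gripper_width: 16.8
```

Request:
move_arm(steps=[[[0.24,-0.01,0,0,0,-0.015],[0,0,0,0,0,0]]])

```text
clock: 14.75
eef_pos: [554.0, -208.3, 78.0]
tcp_rot: [-0.0, 1.0, -0.031, -0.005]
force: [-8.0, 3.4, -0.7]
gripper_width: 16.7
```

Request:
move_arm(steps=[[[0.24,-0.01,0,0,0,-0.015],[0,0,0,0,0,0]]])

```text
clock: 14.95
eef_pos: [556.7, -208.5, 78.0]
tcp_rot: [-0.0, 1.0, -0.024, -0.005]
force: [-6.9, 3.8, -2.5]
gripper_width: 16.8
```

```bash
python3 -c "
from h import *
lev()"
```

```text
clk 14.95 pos [ 556.7 -208.5   78. ] R 159.2 q 0.596 tool q 0.602 Ftool [-7.  -3.4  2.5] tau [ 0.61  1.06 -0.11] w 16.8
```

```bash
python3 - <<'E'
from h import *
m=eyes.camera_model('wrist');im=eyes.snapshot('wrist');np.save('w13.npy',m['pose'])
cv2.imwrite('pics/w13.png',cv2.resize(im[0:270,100:450,::-1],None,fx=2.2,fy=2.2,interpolation=cv2.INTER_CUBIC))
lev()
E
```

```text
clk 15.0 pos [ 556.6 -208.5   78. ] R 159.2 q 0.596 tool q 0.601 Ftool [-6.7 -2.6  2. ] tau [ 0.66  1.14 -0.17] w 16.8
```

View pics/w13.png

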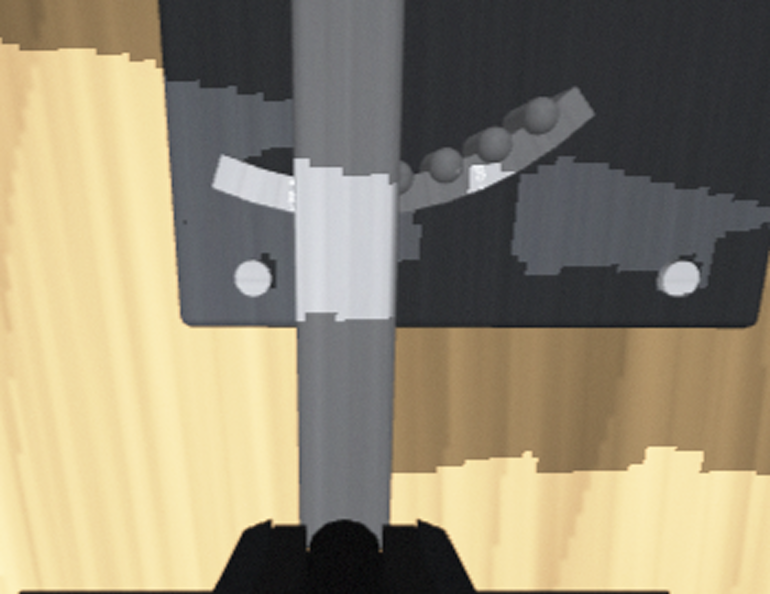

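The plate edge and lever bar geometry agree with q≈0.60. The push peaked at 12 N near q≈0.54 and is now falling (6.7 N), which is the first crest. I'll continue in small steps and log the force.

Request:
move_arm(steps=[[[0.32,-0.02,0,0,0,-0.02],[0,0,0,0,0,0]]])

```text
clock: 15.2
eef_pos: [560.3, -208.6, 78.0]
tcp_rot: [-0.0, 1.0, -0.013, -0.004]
force: [-6.1, 2.8, -2.4]
gripper_width: 17.1
```

Request:
move_arm(steps=[[[0.32,-0.01,0,0,0,-0.02],[0,0,0,0,0,0]]])

```text
clock: 15.4
eef_pos: [563.8, -208.7, 78.0]
tcp_rot: [-0.0, 1.0, -0.003, -0.004]
force: [-4.8, 2.8, -4.0]
gripper_width: 17.1
```

Request:
move_arm(steps=[[[0.32,-0.01,0,0,0,-0.02],[0,0,0,0,0,0]]])

```text
clock: 15.6
eef_pos: [567.3, -208.7, 78.0]
tcp_rot: [-0.0, 1.0, 0.007, -0.004]
force: [-3.8, 2.1, -4.6]
gripper_width: 16.9
```

Request:
move_arm(steps=[[[0.32,-0.01,0,0,0,-0.02],[0,0,0,0,0,0]]])

```text
clock: 15.8
eef_pos: [568.9, -208.7, 78.0]
tcp_rot: [-0.0, 1.0, 0.016, -0.005]
force: [-9.8, 3.3, -1.1]
gripper_width: 17.1
```

```bash
python3 -c "
from h import *
lev()"
```

```text
clk 15.8 pos [ 568.9 -208.7   78. ] R 159.2 q 0.673 tool q 0.681 Ftool [-9.7 -3.6  1.2] tau [ 0.48  1.59 -0.19] w 17.1
```

The minimum is at q≈0.665 and then the push rises steeply (9.8 N). That is notch 1, at the expected 0.67, so click 1 is done and the angle estimate is calibrated. Now tooth 2.

Request:
move_arm(steps=[[[0.32,-0.01,-0.05,0,0,-0.02],[0,0,0,0,0,0]]])

```text
clock: 16.0
eef_pos: [570.5, -208.6, 78.0]
tcp_rot: [-0.0, 1.0, 0.026, -0.007]
force: [-13.3, 3.3, 1.3]
gripper_width: 16.9
```

Request:
move_arm(steps=[[[0.32,-0.01,0,0,0,-0.02],[0,0,0,0,0,0]]])

```text
clock: 16.2
eef_pos: [574.1, -208.4, 78.0]
tcp_rot: [-0.0, 0.999, 0.036, -0.006]
force: [-12.0, 1.6, -0.4]
gripper_width: 16.6
```

Request:
move_arm(steps=[[[0.32,-0.01,0,0,0,-0.02],[0,0,0,0,0,0]]])

```text
clock: 16.4
eef_pos: [577.8, -208.2, 78.0]
tcp_rot: [-0.0, 0.999, 0.046, -0.006]
force: [-9.4, 1.6, -1.3]
gripper_width: 17.1
```

Request:
move_arm(steps=[[[0.32,-0.01,0,0,0,-0.02],[0,0,0,0,0,0]]])

```text
clock: 16.6
eef_pos: [581.4, -207.8, 78.0]
tcp_rot: [-0.0, 0.998, 0.056, -0.005]
force: [-9.3, 1.5, -2.7]
gripper_width: 16.6
```

```bash
python3 -c "
from h import *
lev()"
```

```text
clk 16.6 pos [ 581.4 -207.8   78. ] R 159.2 q 0.752 tool q 0.761 Ftool [-9.1 -2.5  2.8] tau [ 0.34  1.43 -0.21] w 16.6
```

Peak of 13.3 N at q≈0.69, now falling at 0.752 (crest 2).

Request:
move_arm(steps=[[[0.32,-0.01,0,0,0,-0.02],[0,0,0,0,0,0]]])

```text
clock: 16.8
eef_pos: [585.0, -207.4, 78.0]
tcp_rot: [-0.0, 0.998, 0.066, -0.005]
force: [-8.5, 1.5, -3.3]
gripper_width: 16.9
```

Request:
move_arm(steps=[[[0.32,-0.01,0,0,0,-0.02],[0,0,0,0,0,0]]])

```text
clock: 17.0
eef_pos: [588.5, -206.9, 78.0]
tcp_rot: [-0.0, 0.997, 0.076, -0.005]
force: [-6.8, 2.0, -4.6]
gripper_width: 16.9
```

Request:
move_arm(steps=[[[0.32,-0.01,0,0,0,-0.02],[0,0,0,0,0,0]]])

```text
clock: 17.2
eef_pos: [592.1, -206.3, 78.1]
tcp_rot: [-0.0, 0.996, 0.086, -0.004]
force: [-5.7, 1.0, -5.3]
gripper_width: 16.8
```

Request:
move_arm(steps=[[[0.32,-0.01,0,0,0,-0.02],[0,0,0,0,0,0]]])

```text
clock: 17.4
eef_pos: [593.7, -206.1, 78.0]
tcp_rot: [-0.0, 0.995, 0.096, -0.006]
force: [-10.6, 0.3, -1.9]
gripper_width: 16.9
```

```bash
python3 -c "
from h import *
lev()"
```

```text
clk 17.4 pos [ 593.7 -206.1   78. ] R 159.1 q 0.83 tool q 0.841 Ftool [-10.3  -2.3   2. ] tau [ 0.14  1.7  -0.18] w 16.9
```

Click 2 is done: notch at 0.83, force min 5.7 N then 10.6 N. Now the third tooth.

Request:
move_arm(steps=[[[0.32,-0.01,0,0,0,-0.02],[0,0,0,0,0,0]]])

```text
clock: 17.6
eef_pos: [595.6, -205.7, 78.0]
tcp_rot: [-0.0, 0.994, 0.105, -0.007]
force: [-15.6, 2.0, 2.4]
gripper_width: 17.1
```

Request:
move_arm(steps=[[[0.32,-0.01,0,0,0,-0.02],[0,0,0,0,0,0]]])

```text
clock: 17.8
eef_pos: [599.0, -205.0, 78.0]
tcp_rot: [-0.0, 0.993, 0.115, -0.007]
force: [-13.3, 0.7, 0.2]
gripper_width: 16.5
```

Request:
move_arm(steps=[[[0.32,-0.01,0,0,0,-0.02],[0,0,0,0,0,0]]])

```text
clock: 18.0
eef_pos: [602.6, -204.1, 78.0]
tcp_rot: [-0.0, 0.992, 0.126, -0.006]
force: [-11.2, 1.0, -0.5]
gripper_width: 16.7
```

Request:
move_arm(steps=[[[0.32,-0.01,0,0,0,-0.02],[0,0,0,0,0,0]]])

```text
clock: 18.2
eef_pos: [606.1, -203.2, 78.0]
tcp_rot: [-0.0, 0.991, 0.135, -0.006]
force: [-10.1, -0.3, -1.1]
gripper_width: 17.0
```

```bash
python3 -c "
from h import *
lev()"
```

```text
clk 18.2 pos [ 606.1 -203.2   78. ] R 159.1 q 0.91 tool q 0.921 Ftool [-9.8 -2.4  1.2] tau [ 0.07  1.69 -0.18] w 17.0
```

Request:
move_arm(steps=[[[0.32,-0.01,0,0,0,-0.02],[0,0,0,0,0,0]]])

```text
clock: 18.4
eef_pos: [609.6, -202.2, 78.0]
tcp_rot: [-0.0, 0.989, 0.145, -0.005]
force: [-9.6, -0.1, -2.5]
gripper_width: 17.1
```

Request:
move_arm(steps=[[[0.32,-0.01,0,0,0,-0.02],[0,0,0,0,0,0]]])

```text
clock: 18.6
eef_pos: [613.0, -201.2, 78.0]
tcp_rot: [-0.0, 0.988, 0.155, -0.005]
force: [-9.3, 0.4, -3.0]
gripper_width: 17.3
```

Request:
move_arm(steps=[[[0.32,-0.01,0,0,0,-0.02],[0,0,0,0,0,0]]])

```text
clock: 18.8
eef_pos: [616.4, -200.0, 78.0]
tcp_rot: [-0.0, 0.986, 0.165, -0.005]
force: [-6.8, 0.6, -4.0]
gripper_width: 16.9
```

```bash
python3 -c "
from h import *
lev()"
```

```text
clk 18.8 pos [ 616.4 -200.    78. ] R 159.0 q 0.978 tool q 0.981 Ftool [-6.2 -2.7  4.1] tau [ 0.08  0.99 -0.09] w 16.9
```

Request:
move_arm(steps=[[[0.24,-0.01,0,0,0,-0.015],[0,0,0,0,0,0],[0,0,0,0,0,0]]])

```text
clock: 19.1
eef_pos: [617.6, -199.6, 78.0]
tcp_rot: [-0.0, 0.985, 0.172, -0.006]
force: [-10.3, 0.3, -1.9]
gripper_width: 17.1
```

```bash
python3 - <<'E'
from h import *
lev()
im=eyes.snapshot('scene');cv2.imwrite('pics/s14.png',cv2.resize(im[120:300,150:360,::-1],None,fx=3.3,fy=3.3,interpolation=cv2.INTER_CUBIC))
im=eyes.snapshot('wrist');cv2.imwrite('pics/w14.png',im[:,:,::-1])
im=eyes.snapshot('top');cv2.imwrite('pics/t14.png',cv2.resize(im[90:220,120:390,::-1],None,fx=2.9,fy=2.9,interpolation=cv2.INTER_CUBIC))
lev()
E
```

```text
clk 19.1 pos [ 617.6 -199.6   78. ] R 159.0 q 0.985 tool q 0.995 Ftool [-9.5 -3.8  2. ] tau [-0.02  1.61 -0.22] w 17.1
clk 19.25 pos [ 617.6 -199.6   78. ] R 159.1 q 0.985 tool q 0.995 Ftool [-10.3  -3.2   1.3] tau [-0.04  1.64 -0.21] w 17.1
```

View pics/s14.png

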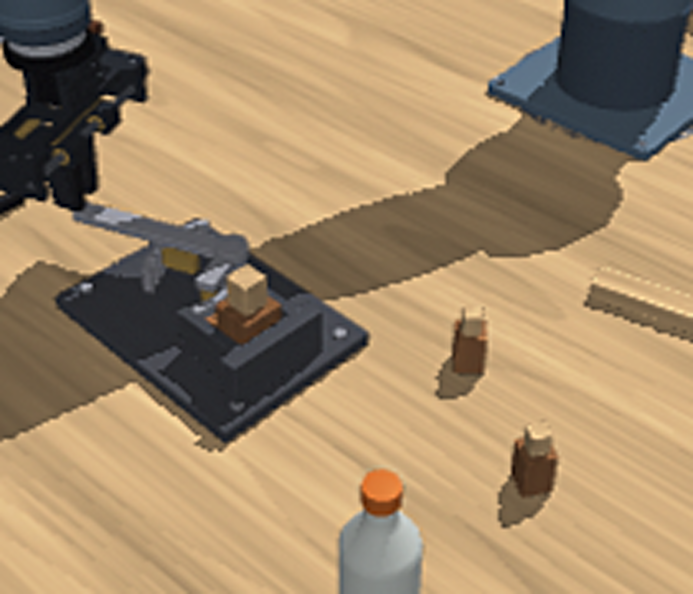

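View pics/t14.png

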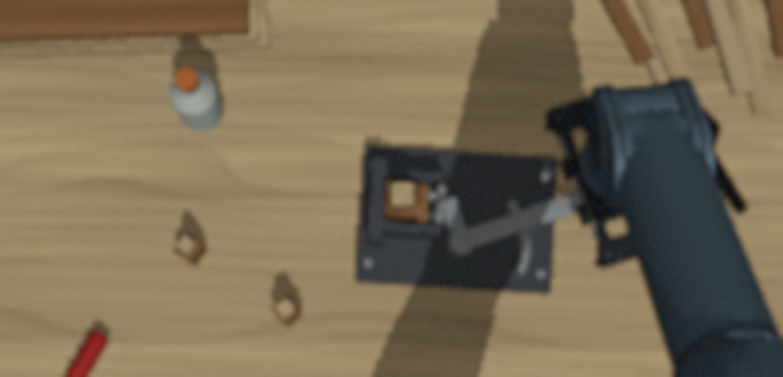

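The foot is upright in the bay at scene crop (248,300), with the jaw against it and the bystanders in place. The lever is steady at q≈0.985: the push fell from 15.6 to 6.8 N over the third crest, then rose again at the notch. I'll hand in now.

```bash
python3 -c "
from h import *
print(order.job_done()); lev()"
```

```text
the job is handed in; nothing more can be done
None
the job is handed in; nothing more can be done
```

I stood the largest of the three foot-like pieces, tenon up, in the press bay and let go of it. I then swung the lever by its black grip through exactly three clicks and handed in at about 19 s, still holding it.

- **Clicks by feel:** the push at the grip peaked before each crest and dropped over it, then rose again at the notch.

| Click | Peak (N) | Lowest after crest (N) | Rise felt at q (rad) |
|---|---|---|---|
| 1 | 12 | 4 | 0.67 |
| 2 | 13 | 6 | 0.83 |
| 3 | 16 | 7 | 0.985 |

- **Last checks:** the lever was steady at q≈0.985, well short of click 4 at 1.07, with a push of about 10 N. The pictures showed the foot upright with the jaw against it. The glue bottle and small pieces had not visibly moved, but the spring clamp and the whole screwdriver were not in the final views I looked at. The arm's path stayed clear of both.
- **What disagreed or went wrong:**
  - The wrist camera read about 1.5 mm off in x, and I corrected for that.
  - The press origin is not at the centre of its base plate, so I located the bay and pivot from their own features.
  - One move call was refused for an out-of-range number, and I resent it.
  - An upward force of about 15 N on the tool appeared early in the swing, and I relieved it.

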